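# Earth the aerial: slide the switch box cover aside and push the T-bar handle shut

## Robot

A 7-joint arm with a two-finger parallel gripper is mounted at the origin on the work surface. World frame = base frame: x ahead of the robot, y to its left, z up, the work surface at z = 0. Lengths are in m, angles in degrees, forces in N, time in s.
With the tool pointing down it reaches from about 0.425 to 0.875 m from the base axis. Payload 4.7 kg.
Tool frame: the origin (TCP) lies at the very end of the fingers, on their centre line; the grasp point (between the pads) lies env.grip_point_offset behind it (env.grip_point_offset is the distance from the TCP to the grasp point, in m); z points along the fingers, y is the direction in which the jaws open and shut (so a half turn about z gives the same grasp; the last joint's range is limited). The gripper opens to 87 mm and grips with 3 to 60 N. Pads are 19 mm wide; open, the fingers measure 117 mm over their backs; the gripper's body (75 mm by 190 mm) begins 51 mm behind the grasp point.
Start: joints at [73.688, 18.392, -4.016, 83.108, 1.295, 78.541, -3.26], TCP at [0.191, -0.621, 0.223] pointing down, gripper open.
Joint ranges: [-163.93, 163.93], [-17.29, 119.83], [-79.2, 71.16], [3.27, 140.29], [-89.18, 269.18], [5.43, 117.66], [-154.24, 154.24]. Speed limits (degrees/s): [147.25, 147.25, 180, 180, 180, 180, 180].

## Interface

Orientations are given as [roll, pitch, yaw] about the fixed x, y, z axes, in that order (R = Rz(yaw) Ry(pitch) Rx(roll)).
In Python, from cell import env gives the robot as it stands.
- The arm moves only by the tool send_rows, never from a script. Its argument "plan" is a list of rows, each a list of 7 numbers: the finger opening in mm, from 0 to 87, then the shift along the tool's x, y, z in mm, then the turn, a rotation vector about the tool's x, y, z in rad. A call has 1 to 12 rows; each row shifts and turns the commanded pose from where the row before left it, along the tool's axes as they then stand; what a row does not reach is not made up. A row lasts 1/10 s, in which the tool goes at most 50 mm and 8.59 degrees, less where a joint would pass 70% of its speed; a pose out of reach is approached as far as the arm can. A call is refused whole if a number of a shift passes 50 or a number of a turn 0.15, either way. A call with a gripper value outside its range is refused whole. The fingers move at their own pace and stop on an object; "grip_force" is the grip in N (left out, the last holds). Time passes only in rows, so rows that do not move let the fingers close. It gives the time, the measured TCP pose, the force and the opening at its end, in the units of the state.
- env.get_obs(): the state, without advancing time (a new reading comes with each control period).
- env.read_camera(name): name is "scene" or "side" or "wrist"; returns the picture (420x560x3 uint8, red, green, blue); there is no depth.
- env.get_calibration(name): a dict with "fx", "fy", "cx", "cy" (pixels), "extrinsics" (4x4, takes a point from camera to world coordinates). Camera axes: x right, y down, z forward; pixel columns grow to the right and rows downward; lengths in m; the calibration is good to about 2 mm. The wrist camera is an equidistant fisheye: a pixel r from the principal point sees the ray r / f radians off the axis. A picture is of the moment at which its call begins: read the wrist's pose just before it. get_calibration takes no time and is no camera call; for the wrist camera it gives the pose at the moment of the call.
- env.sign_off(): hands the job in, once; it reports no verdict.
Trained networks look in the newest picture that a camera, given by its name, has taken for a name from the list of things; names that differ only in an ending like _2 or _b are one class to them, and where a whole thing is asked for, a point or a joint stands for the part that bears it (a point fixed in the world has none). Each returns a list of dicts, best first, with "confidence" (0 to 1); they miss things now and then, are a little off and sometimes report something else, mostly with a low value. They report only what shows in the picture. A call takes as long as a camera call.
- env.regions_of(camera, query): "region" (420x560 bool, what is visible of it) and "rect" ([left, top, right, bottom] in pixels, round what is visible of it).
The state is a dict: "time_s": time; "qpos": joint angles; "joint_velocities": joint speeds; "effort": joint torques, N m; "tool_pos": TCP position; "tool_rot": TCP orientation; "force": force on the tool from outside, world axes, zero at the start; "wrist_torque": the same for the moment, N m; "grip_width": finger opening in m.
Only numpy, scipy, OpenCV 4.12 (cv2) and the standard library are available. Lean on these libraries where they do the work, as an engineer would, in place of code of your own. Each camera call takes 0.05 s, during which the arm holds its last target. There are 200 camera calls.

## Task

Before the club room is locked up, earth the aerial: with the fingertips push the loose flat cover with the round knob, on top of the grey switch box, to the left as seen from the robot, across to its end stop, so that the well with the two handles lies open. Then push the handle that ends in a crossbar (the T-bar) fully over, away from the robot, to its stop, and leave the ball-ended handle as it is. Only push, do not lift or tip the cover; leave it open, and leave the microphone and the two adapters on the box top where they are.

Things in the scene. Friction and masses are not known exactly. Their poses are not given: they have to be found in the camera images.
- switch_box: Fixed grey steel cabinet, 320 (x) by 480 (y) by 120 mm high, turned up to 0.35 rad either way; origin at the centre of its underside, x towards its back (away from the robot), y left, z up. On its top, at z = 120 mm, a guide frame 8 mm high and 8 mm wide holds the cover: inner faces at x = +-99.5 mm, y = -188.5 and 153.5 mm.
- well (a point): Centre of the floor of the well sunk into the box top, at x 0, y -105, z 45 mm in the box frame (same axes). The well is 75 mm deep, 170 mm long along x and 140 mm wide along y, open at the top once the cover is aside; the two handles stand side by side on its floor.
- cover: Loose aluminium plate, 195 (x) by 165 (y) by 4 mm, about 0.35 kg, flat on the box top inside the guide frame (2 mm play each side), a knob at its centre. Origin at the centre of the underside, axes as the box's. It starts over the well, at box y -105 to -90 mm, and slides along box +y to the frame's end, at y = 71 mm; the well is fully open from y = 48 mm. 1 to 6 N moves it.
- cover_knob (a point): Centre of the flat top of the cover's upright round black knob, 22 mm in diameter and 24 mm high; this point is 28 mm above the cover's underside.
- bar_handle (a joint): Angle of the T-bar handle: 0 leans 0.7 rad towards the robot (open), 1.4 leans 0.7 rad away (shut, at its stop); starts at 0 to 0.2. Its axis runs along the box's y, 57 mm above the box's underside, at box x = 0 and y = -73 or -137 mm (the handles swap places). It stays where it is left; 2 to 3 N at its end moves it.
- bar_handle_end (a point): Centre of the crossbar at the end of the T-bar handle, 48 mm from the axis; the black crossbar is 36 mm long along the box's y and 10 mm thick, on a steel rod 8 mm thick. Its highest point on the way is 10 mm below the box top.
- ball_handle (a joint): Angle of the other handle, same axis height and values, starting at 0 to 0.2; to be left alone.
- ball_handle_end (a point): Centre of the 14 mm black ball at the end of the other handle, 46 mm from its axis, 64 mm to one side of the T-bar handle along the box's y.
- microphone: Loose black hand microphone without its lead, 80 by 48 by 45 mm, lying on the box top near its left edge, beyond the frame's end; origin centre of underside.
- adapter_front: Loose brass adapter standing on the box top on the strip in front of the guide frame, 22 mm in diameter, 28 mm high; origin centre of underside.
- adapter_rear: Like adapter_front, on the strip behind the guide frame.

How it is judged (in metres and radians):
On the way, in this order (a step that is already met when the one before it is completed fails the run):
1. the cover is slid aside to within about 2 cm of its end stop (y of cover in the frame of switch_box above 0.052 m and value of joint bar_handle below 0.5 rad), for 0.2 s.
2. the T-bar handle is pushed fully over (value of joint bar_handle above 1.25 rad), for 0.2 s.
At the end, for the whole second after the job is handed in: The cover lies flat and at rest on the box within 2 cm of its end stop, the T-bar handle is at 1.25 rad or more of its 1.4 rad, the ball-ended handle's end is within 10 mm of where it began (y of cover in the frame of switch_box above 0.052 m and z of cover in the frame of switch_box below 0.126 m and angle between cover's own z axis and vertical below 0.05 rad and linear speed of cover below 0.02 m/s and value of joint bar_handle above 1.25 rad and distance of ball_handle_end from where it was at the start of the episode below 0.01 m); the robot touches nothing.
It fails at once if the cover is lifted (more than 10 mm) or tipped (z of cover in the frame of switch_box above 0.13 m or angle between cover's own z axis and vertical above 0.12 rad).
It fails at once if the ball-ended handle is moved by 10 mm or more (distance of ball_handle_end from where it was at the start of the episode above 0.01 m).
It fails at once if the microphone or an adapter is shifted by more than 2 cm (distance of any of microphone, adapter_front, adapter_rear from where it was at the start of the episode above 0.02 m).
It also fails if it takes over 51 s, if anything falls off the work surface, if the arm or the gripper's body presses on something with over 40 N, if the wrist force passes 120 N, or if a joint passes its speed limit or range.

## Working session

There is one attempt and no reset: what is moved stays moved. The work goes in short steps, Python scripts to look and compute and a tool call to move; the robot and the scene stay as the last step left them, time stands still between calls to the robot, and variables do not carry over. Pictures are saved under pics/ and viewed, about 8 in all and at most 12, crops included, and the job is handed in when it is done.

Besides the shell and the picture viewer there is one more tool, called after "Request:" as name([rows], argument=value, ...), one row to a line, values as JSON. send_rows: Moves the arm, as the interface text tells. Its arguments: {"type":"object","properties":{"plan":{"type":"array"},"grip_force":{"type":"number"}},"required":["plan"]}

```bash
ls; mkdir -p pics
python3 - <<'E'
from cell import env
import cv2,numpy as np
o=env.get_obs();print(o['time_s'],o['tool_pos'],o['tool_rot'],o['grip_width'],env.grip_point_offset)
a=[]
for c in('scene','side'):
    im=env.read_camera(c);cv2.imwrite(f'pics/{c}0.png',im[:,:,::-1])
    k=env.get_calibration(c);print(c,k['fx'],k['cx'],k['cy'],np.round(k['extrinsics'],3).tolist())
    for q in('switch_box','cover','cover_knob','microphone','adapter_front'):
        for r in env.regions_of(c,q)[:2]:
            m=np.argwhere(r['region']).mean(0)[::-1]
            print(c,q,round(r['confidence'],2),r['rect'],m.round(1))
E
```

```text
pics
0.0 [ 0.19111438 -0.6206651   0.22145971] [-1.79887988e+02  6.73140335e-03  1.71217648e+01] 0.08698253613745244 0.0187
scene 435.87075294109553 278.4400317210359 208.54537338958167 [[-0.105, 0.851, -0.515, 0.986], [0.994, 0.09, -0.054, 0.14], [0.0, -0.518, -0.856, 0.735], [0.0, 0.0, 0.0, 1.0]]
scene switch_box 0.86 [46.6, 106.9, 361.4, 311.5] [225.8 215.6]
scene cover 0.69 [90.1, 131.7, 216.6, 230.9] [157.  182.6]
scene cover_knob 0.83 [93.7, 134.9, 218.1, 233.5] [157.  182.3]
scene microphone 0.72 [323.5, 136.1, 353.2, 184.5] [338. 161.]
scene adapter_front 0.74 [155.3, 106.6, 165.9, 123.0] [159.5 114.8]
side 391.69516790537386 284.3233284109742 213.50405877607514 [[0.867, -0.309, 0.39, 0.375], [-0.497, -0.52, 0.694, -0.357], [-0.012, -0.796, -0.605, 0.5], [0.0, 0.0, 0.0, 1.0]]
side switch_box 0.59 [135.3, 152.6, 515.6, 420.0] [309.1 300.5]
side cover 0.87 [235.4, 235.8, 445.3, 398.3] [334.6 313.6]
side cover_knob 0.93 [235.4, 234.9, 442.4, 399.6] [334.8 313.7]
side microphone 0.9 [173.6, 168.0, 229.3, 209.9] [198.8 188.7]
side adapter_front 0.59 [235.2, 352.7, 249.4, 386.2] [243.8 368.8]
side adapter_front 0.36 [140.5, 154.6, 520.2, 420.0] [309.1 300.5]
```

```bash
python3 -c "
import cv2,numpy as np
a=cv2.imread('pics/scene0.png');b=cv2.imread('pics/side0.png')
cv2.imwrite('pics/s0.png',cv2.resize(a,(784,588)));cv2.imwrite('pics/d0.png',cv2.resize(b,(784,588)))"
```

```text
(no output)
```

View pics/s0.png

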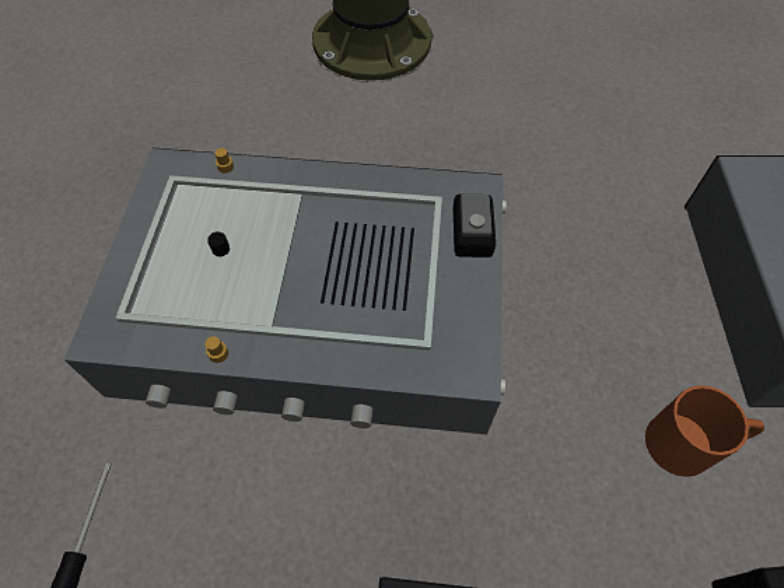

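View pics/d0.png

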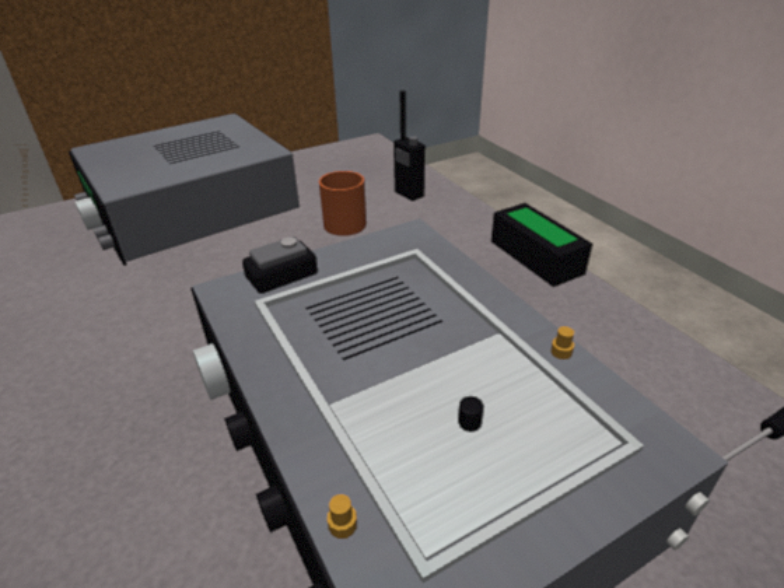

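The scene picture shows the box with the cover at the left of the image (robot's right). The knob is at about (219,244)/1.4 px, the adapters at (223,160) and (215,349), and the microphone at (475,225). Next I'll fit the box pose from the frame and box corners in both views.

```bash
cat > h.py <<'E'
import numpy as np,cv2
from scipy.optimize import least_squares
from cell import env
def proj(c,P,k=None):
    k=k or env.get_calibration(c);E=np.array(k['extrinsics']);p=(np.atleast_2d(P)-E[:3,3])@E[:3,:3]
    return p[:,:2]/p[:,2:]*[k['fx'],k['fy']]+[k['cx'],k['cy']]
def b2w(B,P):
    c,s=np.cos(B[2]),np.sin(B[2]);P=np.atleast_2d(P)
    return P@np.array([[c,s,0],[-s,c,0],[0,0,1]])+[B[0],B[1],0]
E
python3 - <<'E'
from h import *
F=lambda x,y:(x*.1075,(.1615 if y>0 else -.1965),.128)
T=lambda x,y:(x*.16,y*.24,.12)
sc=[(F(-1,-1),(170,177)),(F(-1,1),(441,198)),(F(1,-1),(118,319)),(F(1,1),(431,347)),(T(-1,-1),(153,148)),(T(-1,1),(503,174)),(T(1,-1),(66,361)),(T(1,1),(501,403))]
sd=[(F(1,1),(418,250)),(F(-1,1),(257,302)),(F(-1,-1),(428,577)),(F(1,-1),(642,445)),(T(1,1),(418,219)),(T(-1,1),(192,289)),(T(1,-1),(722,463))]
def res(B,which=None):
    r=[]
    for n,l in(('scene',sc),('side',sd)):
        if which in(None,n):
            r.append(proj(n,b2w(B,[a for a,_ in l]))-np.array([p for _,p in l])/1.4)
    return np.vstack(r).ravel()
for w in('scene','side',None):
    s=least_squares(res,[.65,0,0],args=(w,),loss='soft_l1');print(w,s.x.round(4),np.sqrt(np.mean(s.fun**2)))
B=s.x;np.save('B.npy',B);print(s.fun.reshape(-1,2).round(1).tolist())
# knob: dark blob in cover area
for n,c0 in(('scene',(156,174)),('side',(336,295))):
    im=cv2.cvtColor(cv2.imread(f'pics/{n}0.png'),6);m=(im<70).astype('uint8')
    _,L,st,ce=cv2.connectedComponentsWithStats(m);i=L[c0[1],c0[0]];print(n,st[i],ce[i])
    k=env.get_calibration(n)
    def f(v):  # knob centre, z=.136 (mid-height)
        return (proj(n,b2w(B,[v[0],v[1],.136]))-ce[i]).ravel()
    v=least_squares(f,[0,-.1]).x;print('knob box',v.round(4),'world',b2w(B,[*v,.148]).round(4))
E
```

```text
scene [ 0.5809 -0.0069  0.0049] 0.7065786269119345
side [ 0.5832 -0.012   0.0076] 2.2230254879701183
None [ 0.5815 -0.0089  0.0029] 1.8913479555739756
[[-0.8, -0.8], [0.1, -0.3], [-2.8, -0.0], [-1.0, 0.8], [-1.6, 0.5], [-0.8, 1.2], [-2.4, -0.4], [-1.0, -0.2], [-2.0, -2.0], [-3.5, -1.8], [-5.7, -0.6], [-0.6, -0.8], [-0.1, -1.5], [-1.5, -3.4], [2.9, -1.6]]
scene [149 166  15  17 199] [155.94472362 173.95979899]
knob box [-0.0019 -0.1016] world [[ 0.5799 -0.1105  0.148 ]]
side [328 284  17  24 350] [335.79714286 295.18571429]
knob box [ 0.0007 -0.1035] world [[ 0.5825 -0.1124  0.148 ]]
```

Request:
send_rows([
  [0,42,-27,0,0,0,0],
  [0,42,-27,0,0,0,0],
  [0,42,-27,0,0,0,0],
  [0,42,-27,0,0,0,0],
  [0,42,-27,0,0,0,0],
  [0,42,-27,0,0,0,0],
  [0,42,-27,0,0,0,0],
  [0,42,-27,0,0,0,0],
  [0,42,-27,0,0,0,0],
  [0,42,-27,0,0,0,0],
  [0,42,-26,0,0,0,0],
  [0,42,-26,0,0,0,0],
])

```text
time_s: 1.8
tool_pos: [0.5793, -0.1637, 0.223]
tool_rot: [180.0, -0.0, 17.1]
force: [0.1, -1.3, 0.6]
grip_width: 0.003
```

Request:
send_rows([
  [0,0,0,0,0,0,0.075],
  [0,0,0,0,0,0,0.075],
  [0,0,0,0,0,0,0.075],
  [0,0,0,0,0,0,0.074],
  [0,0,0,0,0,0,0],
])

```text
time_s: 2.3
tool_pos: [0.5782, -0.1651, 0.2226]
tool_rot: [180.0, -0.0, -0.0]
force: [0.3, 0.0, -0.7]
grip_width: 0.0007
```

Request:
send_rows([
  [0,1,0,20,0,0,0],
  [0,1,0,20,0,0,0],
  [0,1,0,20,0,0,0],
  [0,0,0,0,0,0,0],
])

```text
time_s: 2.7
tool_pos: [0.5792, -0.1648, 0.1596]
tool_rot: [-179.9, 0.3, 0.1]
force: [-0.4, 0.3, 1.2]
grip_width: 0.0006
```

Run:
```python
from h import *
im=env.read_camera('side');cv2.imwrite('pics/d1.png',cv2.resize(im[150:420,150:510,::-1],None,fx=2,fy=2))
print(env.get_obs()['tool_pos'],proj('side',[env.get_obs()['tool_pos']]))
```

```text
[ 0.58023549 -0.16500703  0.16144446] [[364.6917405  312.82015296]]
```

View pics/d1.png

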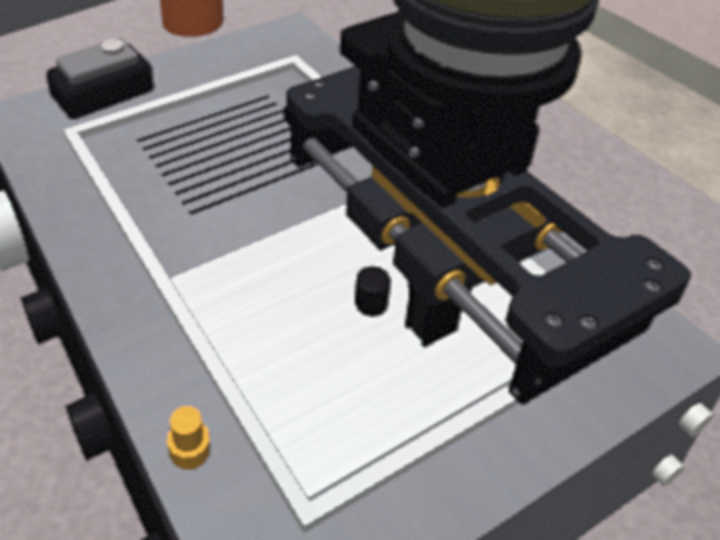

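The closed fingers hang to the right of the knob (tip at about (430,340) in the crop, knob at (372,290)), and the tip matches its projection. I'll go down and push.

Request:
send_rows([
  [0,1,0,15,0,0,0],
  [0,0,0,15,0,0,0],
  [0,0,0,0,0,0,0],
  [0,0,-8,0,0,0,0],
  [0,0,-8,0,0,0,0],
  [0,0,-8,0,0,0,0],
  [0,0,-8,0,0,0,0],
  [0,0,-8,0,0,0,0],
  [0,0,-8,0,0,0,0],
])

```text
time_s: 3.65
tool_pos: [0.5824, -0.1179, 0.1331]
tool_rot: [179.9, -0.1, -0.1]
force: [-0.7, -2.3, 2.3]
grip_width: 0.0005
```

Request:
send_rows([
  [0,0,-11,0,0,0,0],
  [0,0,-11,0,0,0,0],
  [0,0,-11,0,0,0,0],
  [0,0,-11,0,0,0,0],
  [0,0,-11,0,0,0,0],
  [0,0,-11,0,0,0,0],
  [0,0,-11,0,0,0,0],
  [0,0,-11,0,0,0,0],
  [0,0,-11,0,0,0,0],
  [0,0,-11,0,0,0,0],
  [0,0,-11,0,0,0,0],
])

```text
time_s: 4.75
tool_pos: [0.5821, 0.0048, 0.1325]
tool_rot: [180.0, 0.0, -0.0]
force: [-0.9, -4.4, 3.4]
grip_width: 0.0005
```

Request:
send_rows([
  [0,0,-5,0,0,0,0],
  [0,0,-5,0,0,0,0],
  [0,0,-5,0,0,0,0],
  [0,0,0,0,0,0,0],
])

```text
time_s: 5.15
tool_pos: [0.5821, 0.0201, 0.1324]
tool_rot: [-179.9, 0.0, 0.0]
force: [0.7, -0.6, -0.7]
grip_width: 0.0005
```

Run:
```python
from h import *
im=env.read_camera('scene');cv2.imwrite('pics/s2.png',cv2.resize(im[90:300,40:380,::-1],None,fx=2.2,fy=2.2))
```

```text
(no output)
```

View pics/s2.png

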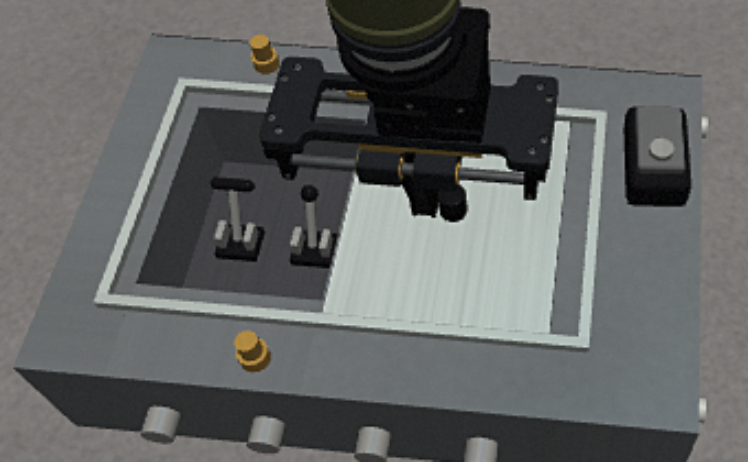

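The cover is nearly across, with a gap of about 35 px left to the end bar. The T-bar (crossbar at about (232,184)) is the right-hand handle, at box y −137, and the ball is at (309,193). I'll push on to the stop.

Request:
send_rows([
  [0,0,-5,0,0,0,0],
  [0,0,-4,0,0,0,0],
  [0,0,-4,0,0,0,0],
  [0,0,-3,0,0,0,0],
  [0,0,0,0,0,0,0],
])

```text
time_s: 5.7
tool_pos: [0.5819, 0.0363, 0.1322]
tool_rot: [-179.9, 0.0, 0.1]
force: [-0.1, -0.7, -0.1]
grip_width: 0.0008
```

Request:
send_rows([
  [0,0,-2,0,0,0,0],
  [0,0,-2,0,0,0,0],
  [0,0,-2,0,0,0,0],
])

```text
time_s: 6.0
tool_pos: [0.5821, 0.0409, 0.1323]
tool_rot: [180.0, 0.0, -0.0]
force: [0.2, -2.9, -1.4]
grip_width: 0.0009
```

Request:
send_rows([
  [0,0,-2,0,0,0,0],
  [0,0,-2,0,0,0,0],
  [0,0,-1,0,0,0,0],
])

```text
time_s: 6.3
tool_pos: [0.582, 0.041, 0.1323]
tool_rot: [179.6, 0.1, -0.2]
force: [-1.0, -10.5, 0.2]
grip_width: 0.0005
```

Run:
```python
from h import *
B=np.array([.582,-.008,.005])
im=env.read_camera('scene');cv2.imwrite('pics/s3.png',cv2.resize(im[90:300,40:380,::-1],None,fx=2.2,fy=2.2))
o=env.get_obs();print(o['tool_pos'],o['force'])
for q in('bar_handle','ball_handle','cover','bar_handle_end'):
    for r in env.regions_of('scene',q)[:2]:print(q,round(r['confidence'],2),r['rect'],np.argwhere(r['region']).mean(0)[::-1].round(1))
for n,y,l in(('T',-.137,.048),('ball',-.073,.046)):
  for a in(-.7,-.6,-.5):print(n,a,proj('scene',b2w(B,[l*np.sin(a),y,.057+l*np.cos(a)])).round(1),((proj('scene',b2w(B,[l*np.sin(a),y,.057+l*np.cos(a)]))-[40,90])*2.2).round())
```

```text
[0.58201888 0.04099334 0.13228708] [-1.12392657 -9.61900512  0.41669654]
bar_handle 0.72 [136.1, 173.1, 156.7, 199.0] [145.7 179.7]
ball_handle 0.59 [176.3, 173.9, 185.4, 205.1] [180.8 186.8]
ball_handle 0.35 [323.5, 136.6, 352.3, 184.3] [337.7 160.8]
cover 0.65 [200.1, 137.3, 312.0, 241.9] [257.5 205.7]
bar_handle_end 0.69 [136.0, 169.1, 152.8, 201.4] [145.9 181.3]
T -0.7 [[146.7 173.4]] [[235. 183.]]
T -0.6 [[145.7 174.2]] [[233. 185.]]
T -0.5 [[144.8 175.2]] [[231. 187.]]
ball -0.7 [[181.5 177.4]] [[311. 192.]]
ball -0.6 [[180.8 178.1]] [[310. 194.]]
ball -0.5 [[180.1 179.2]] [[308. 196.]]
```

View pics/s3.png

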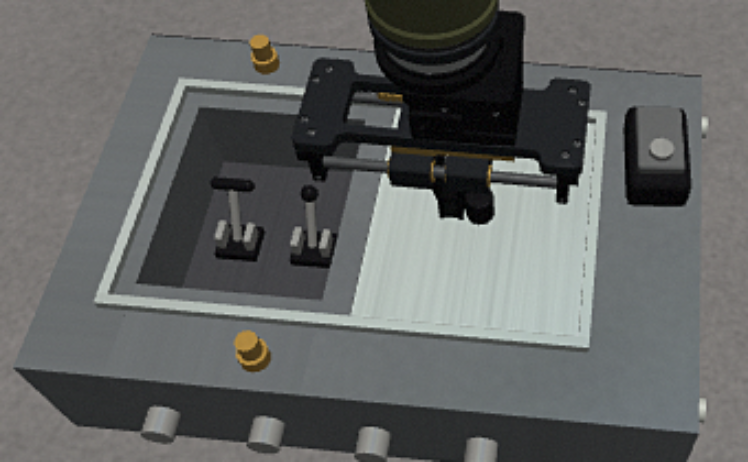

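The cover is against its end stop (10 N reaction), and both handle ends lie where the model puts them. I'll retreat and go in behind the T-bar.

Request:
send_rows([
  [0,0,10,0,0,0,0],
  [0,0,15,-10,0,0,0],
  [0,0,10,-25,0,0,0],
  [0,-10,24,-25,0,0,0],
  [0,-11,25,0,0,0,0],
  [0,-11,25,0,0,0,0],
  [0,-11,25,0,0,0,0],
  [0,-11,25,0,0,0,0],
  [0,-11,22,0,0,0,0],
  [0,0,0,0,0,0,0],
])

```text
time_s: 7.55
tool_pos: [0.5162, -0.1383, 0.1927]
tool_rot: [180.0, -0.0, -0.3]
force: [-0.6, 0.9, -0.1]
grip_width: 0.0004
```

Request:
send_rows([
  [0,0,6,20,0,0,0],
  [0,0,0,25,0,0,0],
  [0,0,0,25,0,0,0],
  [0,0,0,20,0,0,0],
  [0,0,0,14,0,0,0],
  [0,0,0,0,0,0,0],
])

```text
time_s: 8.15
tool_pos: [0.5163, -0.1395, 0.0867]
tool_rot: [-179.9, 0.2, 0.1]
force: [0.4, 0.4, -0.2]
grip_width: 0.0004
```

Run:
```python
from h import *
im=env.read_camera('scene');cv2.imwrite('pics/s4.png',cv2.resize(im[110:270,60:300,::-1],None,fx=3,fy=3))
o=env.get_obs();print(o['tool_pos'],o['force'])
```

```text
[ 0.51722416 -0.14002888  0.08814273] [ 0.75326156 -0.46140976  0.45490566]
```

View pics/s4.png

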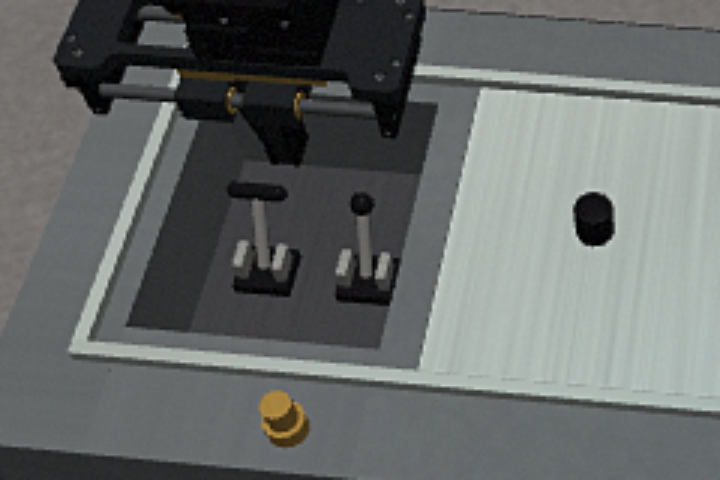

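The fingers are in the well behind the T-bar, clear of the ball handle and about 5 mm left of centre. I'll correct that and push.

Request:
send_rows([
  [0,4,6,0,0,0,0],
  [0,8,0,0,0,0,0],
  [0,8,0,0,0,0,0],
  [0,8,0,0,0,0,0],
  [0,8,0,0,0,0,0],
  [0,8,0,0,0,0,0],
  [0,8,0,0,0,0,0],
])

```text
time_s: 8.9
tool_pos: [0.57, -0.147, 0.0885]
tool_rot: [180.0, -0.0, -0.0]
force: [-2.9, 0.4, 1.8]
grip_width: 0.0004
```

Request:
send_rows([
  [0,6,0,0,0,0,0],
  [0,6,0,0,0,0,0],
  [0,6,0,0,0,0,0],
  [0,4,0,0,0,0,0],
  [0,0,0,0,0,0,0],
])

```text
time_s: 9.4
tool_pos: [0.5922, -0.147, 0.0886]
tool_rot: [-180.0, -0.1, 0.0]
force: [-0.8, 0.1, 0.1]
grip_width: 0.0007
```

Request:
send_rows([
  [0,3,0,0,0,0,0],
  [0,2,0,0,0,0,0],
  [0,2,0,0,0,0,0],
  [0,0,0,0,0,0,0],
])

```text
time_s: 9.8
tool_pos: [0.5953, -0.1471, 0.0882]
tool_rot: [-180.0, 0.4, -0.0]
force: [-10.4, 0.2, 4.5]
grip_width: 0.0004
```

Request:
send_rows([
  [0,2,0,0,0,0,0],
  [0,2,0,0,0,0,0],
  [0,0,0,0,0,0,0],
])

```text
time_s: 10.1
tool_pos: [0.5959, -0.1472, 0.0877]
tool_rot: [-180.0, 0.8, -0.1]
force: [-17.4, 0.3, 9.2]
grip_width: 0.0002
```

At the stop (force rises to 17 N with no further travel). Back off, up, and look.

Request:
send_rows([
  [0,-10,0,0,0,0,0],
  [0,-20,0,0,0,0,0],
  [0,-10,0,-15,0,0,0],
  [0,0,0,-35,0,0,0],
  [0,-5,0,-40,0,0,0],
  [0,-5,0,-40,0,0,0],
  [0,-20,10,-20,0,0,0],
  [0,-30,10,0,0,0,0],
  [0,0,0,0,0,0,0],
])

```text
time_s: 11.0
tool_pos: [0.501, -0.1697, 0.2404]
tool_rot: [179.8, -0.2, -0.2]
force: [0.5, -0.1, -0.6]
grip_width: 0.0003
```

Run:
```python
from h import *
B=np.array([.582,-.008,.005])
im=env.read_camera('scene');cv2.imwrite('pics/s5.png',cv2.resize(im[90:300,40:380,::-1],None,fx=2.2,fy=2.2))
o=env.get_obs();print(o['tool_pos'],o['force'])
for q in('bar_handle','ball_handle','cover'):
    for r in env.regions_of('scene',q)[:1]:print(q,round(r['confidence'],2),r['rect'],np.argwhere(r['region']).mean(0)[::-1].round(1))
for a in(.4,.55,.7):print(a,((proj('scene',b2w(B,[.048*np.sin(a),-.137,.057+.048*np.cos(a)]))-[40,90])*2.2).round())
print('knob top at y=.052,.071',((proj('scene',b2w(B,[[0,.052,.148],[0,.071,.148]]))-[40,90])*2.2).round().tolist())
```

```text
[ 0.50230034 -0.16849852  0.23985211] [ 0.40038688 -0.65121161  0.17702594]
bar_handle 0.61 [130.3, 198.8, 149.9, 204.6] [139.1 200.4]
ball_handle 0.58 [145.1, 240.5, 166.7, 259.1] [154.  249.4]
cover 0.6 [196.7, 136.0, 308.8, 243.7] [257.4 191.1]
0.4 [[216. 229.]]
0.55 [[215. 238.]]
0.7 [[215. 247.]]
knob top at y=.052,.071 [[453.0, 195.0], [479.0, 197.0]]
```

View pics/s5.png

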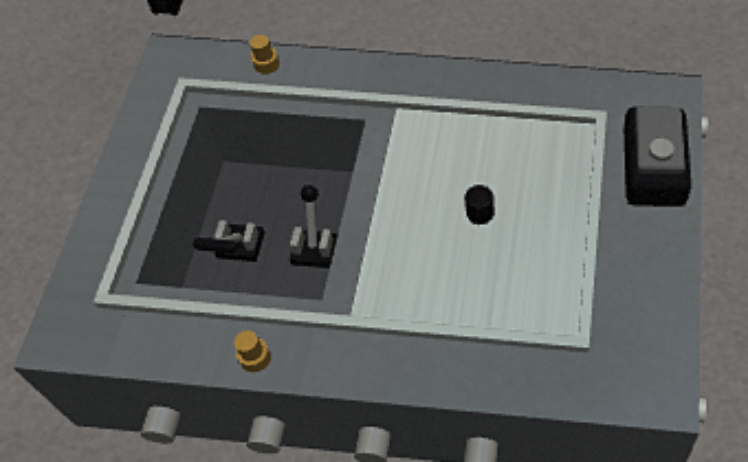

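The T-bar now lies over, with the crossbar at about (214,243). The ball is unchanged at (309,193), the cover is at its stop and the loose parts have not moved. The model gives row 238 for 1.25 rad and 247 for 1.4 rad, so I'll check the angle with the side view.

Run:
```python
from h import *
B=np.array([.582,-.008,.005])
im=env.read_camera('side')
c=proj('side',b2w(B,[.031,-.137,.094]))[0];print(c)
x0,y0=int(c[0])-60,int(c[1])-60
cv2.imwrite('pics/d5.png',cv2.resize(im[y0:y0+110,x0:x0+120,::-1],None,fx=5,fy=5,interpolation=2))
f=lambda P:((proj('side',b2w(B,P))-[x0,y0])*5).round().tolist()
for a in(.4,.55,.7):print(a,f([[.048*np.sin(a),-.137+d,.057+.048*np.cos(a)] for d in(-.018,0,.018)]))
print('well edges',f([[.085,-.175,.12],[.085,-.035,.12],[-.085,-.035,.12]]), 'ball',f([[-.046*np.sin(.6),-.073,.057+.046*np.cos(.6)]]))
```

```text
[369.39620844 325.44236021]
0.4 [[315.0, 360.0], [266.0, 305.0], [220.0, 253.0]]
0.55 [[334.0, 356.0], [285.0, 302.0], [239.0, 251.0]]
0.7 [[350.0, 356.0], [302.0, 303.0], [256.0, 252.0]]
well edges [[597.0, 252.0], [228.0, -89.0], [-306.0, 144.0]] ball [[-30.0, 216.0]]
```

View pics/d5.png

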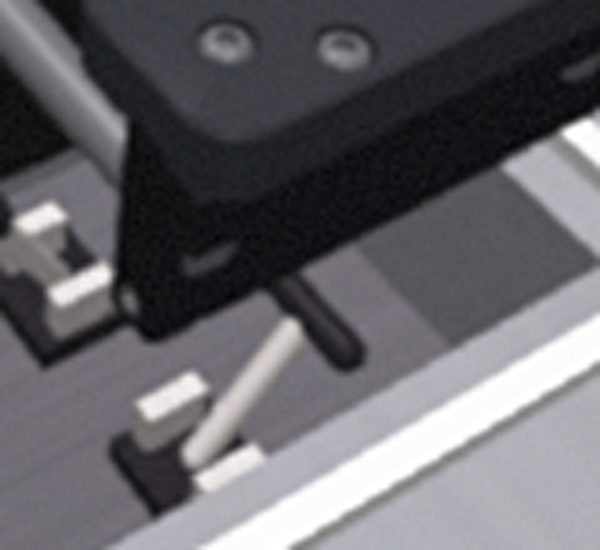

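In the side view the crossbar's near end is at about (350,357). The model gives (350,356) for the stop and (334,356) for 1.25 rad, so the handle is fully over. I'm handing in.

```bash
python3 -c "
from cell import env
env.sign_off();print(env.get_obs()['time_s'])"
```

```text
the job is handed in; nothing more can be done
the job is handed in; nothing more can be done
```

I pushed the cover left by its knob to the end stop, then pushed the T-bar fully over, away from the robot. The arm was drawn back clear of everything and the job handed in after about 11 s of robot time.

- **Cover:** at its stop, the push force rose to about 10 N with no further travel. In the last picture it lies against the end of the frame, with the knob where the model puts it for y = 71 mm.
- **T-bar:** the force rose to about 17 N at the stop. The side view matches an angle of 1.4 rad. The scene view read slightly less, about 1.33 rad, which is within measurement error and above the 1.25 rad needed.
- **Left alone:** in the last picture the ball-ended handle, the microphone and both adapters are where they were.
- **Check that disagreed:** the box pose fitted from the two cameras differed by up to 5 mm, which did not affect the pushes. After the T-bar was over, the network took the rear adapter for the ball handle, so I judged the ball handle from the picture instead.

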